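Gauge the tile saw's disc and hold its guard open

TASK

Take the red-headed height gauge out of its stand, push its blade down into the slot in the tile saw's table until the head's shoulders sit on the table, and let go of it. Then lift the yellow disc guard by its red bar and hold it 50 degrees open (within 5 degrees) so that I can read the disc against the gauge: finish while still holding the guard steady there, because it springs shut when let go. Leave everything else where it stands.

Things in the scene. Friction and masses are not known exactly. Their poses are not given: they have to be found in the camera images.
- saw: benchtop tile saw, blue housing with an aluminium table 320 (x) x 280 (y) mm whose top is 125 mm above the bench; fixed. Origin on the bench under its centre; x points to the hinge end (away from the robot at yaw 0), y to the left, z up. The steel disc stands up 30 mm through the table in the plane y = 50 mm, under the yellow guard; behind the guard stands the hinge post, 40 mm high
- slot (a point): centre of the mouth of the gauge slot, level with the table top, 20 mm towards the hinge end and 80 mm right of the saw's centre. The slot is 10 mm along the saw's x, 36 mm along its y, 30 mm deep, with a 1.5 mm chamfer, outlined in black. Axes as the saw's
- gauge: loose height gauge with a RED head, 60 g: steel blade 5 mm thick (its x) x 28 mm wide (its y) x 25 mm long, below a red head 16 (x) x 50 (y) x 30 (z) mm. Same shape turned by half a turn. Origin at the lower end of the blade, z up along the gauge; the head reaches from z = 25 to 55 mm. It starts standing in a slot of the stand, head resting on the stand's top, thin direction along the stand's x
- gauge_shoulder (a point): point on the gauge's axis at the underside of its red head, 25 mm above the gauge's origin; comes level with the slot mouth when the gauge is fully in
- stand: fixed wooden gauge stand 60 (x) x 150 (y) x 60 (z) mm with two slots (10 x 36 mm, 32 mm deep) 36 mm either side of its centre along y, one gauge in each; origin under its centre. It stands left or right of the saw
- guard (a joint): opening angle of the yellow guard, rad: 0 closed (down), grows as its robot-side end is lifted, stop at 1.31; 50 degrees is 0.873. Its own weight (about 0.3 kg) and a spring shut it from any angle: about 2 to 4 N upward at the bar lifts it and holds it open
- guard_hinge (a point): centre of the guard's hinge axis, which runs along the saw's y; 120 mm towards the hinge end and 50 mm left of the saw's centre, 25 mm above its table
- bar_left (a point): a place to pinch the red bar, 50 mm left of the guard's middle. The bar is round, 12 mm diameter, 160 mm long along the saw's y, across the robot-side end of the 36 mm wide guard: 62 mm of it stick out on each side, with 18 mm balls at the ends. It can turn between the finger pads, so the tool may keep pointing down
- bar_right (a point): the same place on the right-hand side of the bar, 50 mm right of the guard's middle. With the guard closed the bar's axis is 190 mm from the hinge axis towards the robot and 15 mm above it (40 mm above the saw's table); lifted, it moves on a circle about the hinge axis
- blue_gauge: a second gauge of exactly the same shape and size, but with a BLUE head, in the other slot of the stand; not to be used. Origin at the lower end of its blade
- tile_offcut: terracotta tile offcut, 50 x 70 x 8 mm, lying flat on the saw's table at its robot-side right corner; origin under its centre. Leave it
- paint_can: steel paint can, 90 mm diameter, 110 mm tall, standing on the bench on the other side of the saw from the gauge stand; origin under its centre. Leave it
- screw_jar: glass jar with an orange cap, 64 mm diameter, 80 mm tall, on the bench; origin under its centre. Leave it
- tape: yellow tape measure, 60 x 35 x 60 mm, on the bench; origin under its centre. Leave it
- screwdriver: screwdriver lying on the bench on the left side. Leave it

How it is judged:
On the way, in this order (a step that is already met when the one before it is completed fails the run):
1. the red gauge stands fully in the saw's slot, shoulders on the table, let go, with the guard still shut (horizontal distance between gauge_shoulder and slot below 0.008 m and z of gauge_shoulder in the frame of slot between -0.004 and 0.003 m and angle between gauge's own z axis and vertical below 0.1 rad and angle between the x axis of gauge and the x axis of saw, either way round below 0.2 rad and contact force between the fingers and gauge below 0.05 N and value of joint guard below 0.1 rad), for 0.3 s.
2. the guard is lifted by the fingers (value of joint guard above 0.4 rad and contact force between the fingers and guard above 0.3 N), for 0.1 s.
At the end, for the whole second after the job is handed in: Red gauge untouched in the saw's slot: within 8 mm of its centre, shoulders within 3 mm of the table, upright within 0.1 rad, yaw within 0.2 rad. Fingers hold the guard still at 0.785 to 0.960 rad (45 to 55 degrees) with more than 0.5 N; nothing else touches it (horizontal distance between gauge_shoulder and slot below 0.008 m and z of gauge_shoulder in the frame of slot between -0.004 and 0.003 m and angle between gauge's own z axis and vertical below 0.1 rad and angle between the x axis of gauge and the x axis of saw, either way round below 0.2 rad and contact force between the fingers and gauge below 0.05 N and value of joint guard between 0.785 and 0.96 rad and velocity of joint guard between -0.1 and 0.1 rad/s and contact force between the fingers and guard above 0.5 N and contact force between each of gauge, blue_gauge, tile_offcut, paint_can, screw_jar, tape, screwdriver and guard below 0.05 N and linear speed of gauge below 0.02 m/s); the arm keeps its last pose, push and grip.
It fails at once if one of the other things (blue gauge, tile offcut, paint can, jar, tape measure, screwdriver) moved more than 30 mm (distance of any of blue_gauge, tile_offcut, paint_can, screw_jar, tape, screwdriver from where it was at the start of the episode above 0.03 m).
It also fails if it takes over 61 s, if anything falls off the work surface, if the arm or the gripper's body presses on something with over 40 N, if the wrist force passes 120 N, or if a joint passes its speed limit or range.

ROBOT

A 6-joint arm with a two-finger parallel gripper is mounted at the origin on the work surface. World frame = base frame: x ahead of the robot, y to its left, z up, the work surface at z = 0. Lengths are in m, angles in rad, forces in N, time in s.
With the tool pointing down it reaches from about 0.4 to 0.925 m from the base axis. Payload 12.5 kg.
Tool frame: the origin (TCP) lies at the very end of the fingers, on their centre line; the grasp point (between the pads) lies 19 mm behind it (bot.tcp_to_grasp is the distance from the TCP to the grasp point, in m); z points along the fingers, y is the line along which they close (so a half turn about z gives the same grasp; the last joint's range is limited). The gripper opens to 95 mm and grips with 3 to 60 N. Pads are 20 mm wide; open, the fingers measure 119 mm over their backs; the gripper's body (75 mm by 180 mm) begins 59 mm behind the grasp point.
Start: joints at [1.008, 0.491, 1.559, -0, 1.092, -0.106], TCP at [0.276, 0.561, 0.215] pointing down, gripper open.
Joint ranges: [-3.1, 3.1], [-0.84, 2.19], [0.05, 2.79], [-1.13, 4.28], [0.06, 2.93], [-2.69, 2.69]. Speed limits (rad/s): [2.22, 2.22, 2.79, 3.14, 3.14, 3.14].

INTERFACE

Orientations are given as a rotation vector (axis times angle).
In Python, from station import bot, monitor, vision, workorder gives the robot as it stands. Calls block until the motion is done:
- bot.reach(position, orientation): joint-space move of the TCP to a pose.
- bot.move_straight(position, v=0.15, attitude=None, threshold=None): straight line of the TCP; attitude=None keeps the orientation; v is the mean speed in m/s. With threshold (N) it stops when the force on the tool has changed by that much, and returns True; else False.
- bot.move_j(angles): joint-space move.
- bot.release() and bot.close_gripper(): open the fingers fully, or close them until they stop; the grip force is fixed at half the most.
- bot.hold(seconds).
- bot.ik(position, orientation): joint angles nearest the present ones, or None.
- monitor.observe(): the state.
- vision.get_image(name): name is "side" or "top"; returns a dict with "pixels" (420x560x3 uint8, blue, green, red), "range_z" (420x560 float32, m along the optical axis (not along the pixel's ray), 0 where there is no reading), "fovy" (degrees; the focal length in pixels is half the picture's height over the tangent of half this angle, whatever the lens; pixels are square), "cx", "cy" (the principal point, pixels), "view" (4x4, takes a point from world to camera coordinates). Camera axes: x right, y down, z forward; pixel columns grow to the right and rows downward; lengths in m; the calibration is good to about 2 mm. A picture is of the moment at which its call begins.
A pose or a line that the arm cannot do raises bot.IKError and nothing moves.
- workorder.job_done(): hands the job in; it is judged then, once.
Trained networks look in the newest picture that a camera, given by its name, has taken for a name from the list of things; names that differ only in an ending like _2 or _b are one class to them, and where a whole thing is asked for, a point or a joint stands for the part that bears it (a point fixed in the world has none). Each returns a list of dicts, best first, with "conf" (0 to 1); they miss things now and then, are a little off and sometimes report something else, mostly with a low value. They report only what shows in the picture. A call takes as long as a camera call.
- vision.find_in(camera, name): "rect" ([left, top, width, height] in pixels, round what is visible of it).
- vision.trace(camera, name): "region" (420x560 bool, what is visible of it) and "rect" ([left, top, width, height] in pixels, round what is visible of it).
- vision.spot_point(camera, name): "location" ([column, row] in pixels: a listed point, or the origin of a listed thing).
The state is a dict: "time": time; "joint_positions": joint angles; "dq": joint speeds; "effort": joint torques, N m; "position": TCP position; "orientation": TCP orientation; "force": force on the tool from outside, world axes, zero at the start; "moment": the same for the moment, N m; "finger_gap": finger opening in m; "gripper_force": force on a finger pad.
Only numpy, scipy, OpenCV 4.12 (cv2) and the standard library are available. Lean on these libraries where they do the work, as an engineer would, in place of code of your own. Each camera call takes 0.05 s, during which the arm holds its last target. There are 200 camera calls.

## Working session

There is one attempt and no reset: what is moved stays moved. The work goes in short steps, each a Python script; the robot and the scene stay as the last script left them, time stands still between calls to the robot, and variables do not carry over. Pictures are saved under pics/ and viewed, at most 10 in all, crops included, and the job is handed in when it is done.

```bash
ls; mkdir -p pics; cat > h.py <<'E'
import numpy as np, cv2
from scipy.spatial.transform import Rotation as R
from station import bot, monitor, vision, workorder
def cam(n):
    d=vision.get_image(n); d['f']=210/np.tan(np.radians(d['fovy'])/2); d['T']=np.linalg.inv(d['view']); return d
def cloud(d):
    z=d['range_z']; v,u=np.mgrid[:420,:560]
    P=np.stack([(u-d['cx'])/d['f']*z,(v-d['cy'])/d['f']*z,z],-1)
    return P@d['T'][:3,:3].T+d['T'][:3,3]
def ray(d,px,zw):
    r=d['T'][:3,:3]@np.array([(px[0]-d['cx'])/d['f'],(px[1]-d['cy'])/d['f'],1]); o=d['T'][:3,3]
    return o+r*(zw-o[2])/r[2]
def down(yaw): # tool y axis at angle yaw(+90) : tool x at yaw
    return (R.from_euler('z',yaw)*R.from_euler('x',np.pi)).as_rotvec()
E
python3 - <<'E'
from h import *
s=monitor.observe(); print(s)
for n in ['top','side']:
    d=cam(n); cv2.imwrite(f'pics/{n}0.png',d['pixels']); np.savez(f'{n}0.npz',**d); print(n,d['fovy'],d['cx'],d['cy'],d['T'].round(3).tolist())
    P=cloud(d)
    for k in ['gauge','blue_gauge','stand','saw','guard','tile_offcut','paint_can','screw_jar','tape']:
        t=vision.trace(n,k)
        for r in t[:2]:
            m=r['region']&(d['range_z']>0); q=P[m]; print(k,round(r['conf'],2),r['rect'],np.median(q,0).round(3),np.percentile(q,2,0).round(3),np.percentile(q,98,0).round(3))
    for k in ['slot','gauge_shoulder','bar_left','bar_right','guard_hinge']:
        for r in vision.spot_point(n,k)[:2]: print(k,round(r['conf'],2),r['location'])
E
```

```text
pics
station.py
{'time': 0.0, 'joint_positions': array([ 1.00836541e+00,  4.91578860e-01,  1.55947536e+00,  7.02339685e-07,
        1.09171790e+00, -1.05563761e-01]), 'dq': array([-0.00123983,  0.00030057,  0.00080732,  0.00037518,  0.00010777,
       -0.00076425]), 'effort': array([ 2.19750822e-03, -6.12652659e+01, -2.58177084e+01,  6.93114591e-02,
        4.82737343e-02, -1.89269936e-04]), 'position': array([0.27553066, 0.56069703, 0.21404084]), 'orientation': array([-7.11332856e-01, -3.05960356e+00,  1.74978699e-03]), 'force': array([-0.34881179, -0.47364931,  0.15979798]), 'moment': array([ 0.00658328, -0.01652173,  0.00208395]), 'gripper_force': 0.0, 'finger_gap': 0.09521242364950358}
top 55.927338854147834 275.2947398038904 210.42247171638175 [[0.019, -0.989, 0.147, 0.332], [-1.0, -0.022, -0.014, 0.0], [0.017, -0.147, -0.989, 1.427], [0.0, 0.0, 0.0, 1.0]]
gauge 0.67 [148.6, 214.9, 15.0, 10.7] [0.496 0.387 0.088] [0.486 0.362 0.056] [0.511 0.418 0.095]
blue_gauge 0.65 [171.5, 211.6, 14.0, 7.8] [0.502 0.312 0.09 ] [0.494 0.29  0.066] [0.511 0.335 0.095]
stand 0.92 [145.8, 210.8, 
[... 2081 characters left out ...]
-0.09   0.131] [ 0.431 -0.123  0.126] [ 0.483 -0.052  0.135]
paint_can 0.93 [325.0, 271.3, 34.5, 46.2] [ 0.487 -0.366  0.101] [ 0.461 -0.399  0.003] [ 0.541 -0.319  0.112]
screw_jar 0.75 [379.6, 331.0, 31.0, 32.3] [ 0.507 -0.552  0.075] [ 0.491 -0.579  0.005] [ 0.549 -0.523  0.082]
tape 0.88 [356.2, 357.5, 24.7, 35.1] [ 0.405 -0.555  0.057] [ 0.381 -0.572  0.004] [ 0.444 -0.53   0.062]
tape 0.21 [192.7, 151.4, 36.9, 34.1] [0.482 0.311 0.045] [ 0.465  0.271 -0.002] [0.534 0.417 0.062]
slot 0.73 [307.2, 211.0]
gauge_shoulder 0.49 [201.2, 152.5]
bar_left 0.63 [254.6, 176.6]
bar_right 0.86 [267.5, 198.7]
bar_right 0.66 [204.5, 161.3]
guard_hinge 0.82 [314.6, 167.4]
guard_hinge 0.5 [206.1, 159.7]
```

```bash
python3 - <<'E'
import cv2
a=cv2.imread('pics/top0.png')[130:270,130:330]; cv2.imwrite('pics/c1.png',cv2.resize(a,None,fx=4,fy=4,interpolation=cv2.INTER_CUBIC))
a=cv2.imread('pics/side0.png')[130:270,180:380]; cv2.imwrite('pics/c2.png',cv2.resize(a,None,fx=4,fy=4,interpolation=cv2.INTER_CUBIC))
E
```

```text
(no output)
```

View pics/c1.png

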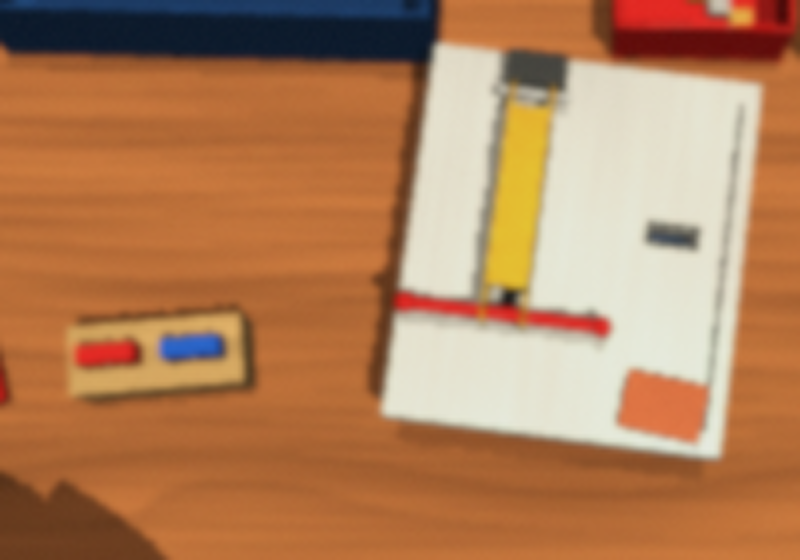

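View pics/c2.png

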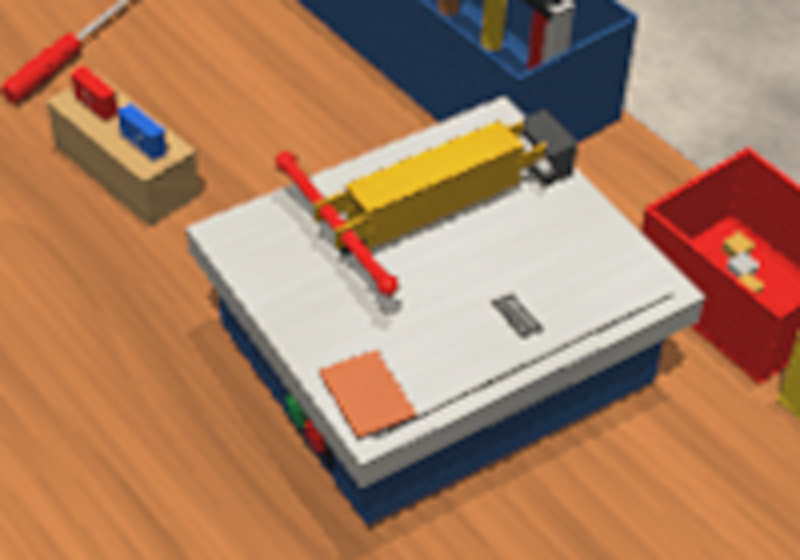

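```bash
cat > meas.py <<'E'
from h import *
def rect(q):
    c,s,a=cv2.minAreaRect(q.astype(np.float32)); return np.round(c,4),np.round(s,4),round(a,2)
def edges(d,z,box):  # project pixel rays onto plane z
    v,u=np.mgrid[:420,:560]; r=np.stack([(u-d['cx'])/d['f'],(v-d['cy'])/d['f'],np.ones_like(u)],-1)@d['T'][:3,:3].T
    o=d['T'][:3,3]; return o+r*((z-o[2])/r[...,2])[...,None]
if __name__=='__main__':
  for n in ['top','side']:
    d=dict(np.load(f'{n}0.npz')); P=cloud(d); hsv=cv2.cvtColor(d['pixels'],cv2.COLOR_BGR2HSV); H,S,V=[hsv[...,i].astype(int) for i in range(3)]
    X=P[...,0];Y=P[...,1];Z=P[...,2]
    m=(S<60)&(V>150)&(abs(Z-.125)<.012)&(X>.4)&(X<.78)&(abs(Y)<.2); print(n,'table',m.sum(),np.median(Z[m]).round(4),rect(edges(d,.125,0)[m][:,:2]))
    red=((H<8)|(H>172))&(S>140)&(Z>.07)&(Z<.11)&(X>.44)&(X<.55)&(Y>.25)&(Y<.45)
    blue=(H>100)&(H<130)&(S>120)&(Z>.07)&(Z<.11)&(X>.44)&(X<.55)&(Y>.25)&(Y<.45)
    for k,mm in [('red',red),('blue',blue)]:
        t=mm&(Z>.084); print(k,mm.sum(),Z[mm].max().round(4),rect(edges(d,.09,0)[t][:,:2]),edges(d,.09,0)[t][:,:2].mean(0).round(4))
    m=(abs(Z-.06)<.006)&(X>.44)&(X<.56)&(Y>.24)&(Y<.45); print('stand',m.sum(),rect(edges(d,.06,0)[m][:,:2]))
    # slot: darkness weighted centroid
    E=edges(d,.125,0); w=np.clip(180-V,0,None)*((np.hypot(E[...,0]-.6,E[...,1]+.083)<.032)); print('slot',(E[...,:2]*w[...,None]).sum((0,1))/w.sum(), rect(E[(w>0)][:,:2]))
    b=((H<8)|(H>172))&(S>140)&(Z>.15)&(X>.45)&(X<.6)&(abs(Y)<.2); q=edges(d,.167,0)[b][:,:2]; print('bar',rect(q),q.mean(0).round(4))
E
python3 meas.py
```

```text
top table 6208 0.1254 (array([ 0.589 , -0.0097]), array([0.2791, 0.3203]), 84.02)
red 80 0.0968 (array([0.4963, 0.3858]), array([0.0162, 0.0477]), 6.08) [0.4963 0.3862]
blue 62 0.0957 (array([0.5043, 0.3135]), array([0.0137, 0.0442]), 1.24) [0.5036 0.3129]
stand 570 (array([0.5   , 0.3501]), array([0.0607, 0.152 ]), 6.03)
slot [ 0.60108203 -0.0916305 ] (array([ 0.6017, -0.0911]), array([0.0449, 0.0204]), 84.04)
bar (array([0.5259, 0.0486]), array([0.1699, 0.0137]), 84.19) [0.5262 0.0501]
side table 4550 0.1236 (array([ 0.5887, -0.0125]), array([0.2782, 0.3188]), 83.96)
red 73 0.0932 (array([0.495 , 0.3801]), array([0.0178, 0.0518]), 0.64) [0.4959 0.3817]
blue 75 0.0919 (array([0.5013, 0.3101]), array([0.0181, 0.0519]), 7.55) [0.5026 0.31  ]
stand 288 (array([0.4993, 0.3438]), array([0.0641, 0.1553]), 6.1)
slot [ 0.60101357 -0.09327641] (array([ 0.6012, -0.0927]), array([0.044 , 0.0208]), 87.31)
bar (array([0.5249, 0.0446]), array([0.1773, 0.016 ]), 83.93) [0.5247 0.0414]
```

```bash
cat >> h.py <<'E'
A=np.array
sy=np.radians(-6.0); gy=np.radians(6.05)
SAW=A([.5889,-.0105]); G=A([.4962,.3848]); SLOT=A([.6009,-.0922])
def saw(x,y): c,s=np.cos(sy),np.sin(sy); return SAW+A([c*x-s*y,s*x+c*y])
def st(tag=''):
    s=monitor.observe(); print(tag,round(s['time'],2),s['position'].round(4),'gap',round(s['finger_gap'],4),'f',s['force'].round(1),'gf',round(float(s['gripper_force']),1)); return s
E
python3 - <<'E'
from h import *
for b in (90,-90):
    q=[bot.ik([*p,z],down(a+np.radians(b))) for p,z,a in ((G,.17,gy),(SLOT,.25,sy),(saw(-.07,.102),.25,sy),(saw(.0094,.102),.3,sy))]
    print(b,[None if x is None else x.round(2) for x in q])
b=np.radians(min((90,-90),key=lambda b:abs(bot.ik([*G,.17],down(gy+np.radians(b)))[5])))
print(b)
bot.reach([*G,.17],down(gy+b)); st('above')
hit=bot.move_straight([*G,.0645],v=.08,threshold=8); st(f'down {hit}')
bot.close_gripper(); st('closed')
E
```

```text
90 [array([ 0.55,  0.54,  1.6 , -0.  ,  1.  ,  0.45]), array([-0.26,  0.43,  1.56, -0.  ,  1.15, -0.16]), array([ 0.06,  0.33,  1.72, -0.  ,  1.09,  0.17]), array([ 0.04,  0.41,  1.47, -0.  ,  1.27,  0.14])]
-90 [None, None, None, None]Traceback (most recent call last):
  File "<stdin>", line 5, in <module>
  File "<stdin>", line 5, in <lambda>
TypeError: 'NoneType' object is not subscriptable
```

```bash
echo "b=np.pi/2" >> h.py; python3 - <<'E'
from h import *
bot.reach([*G,.17],down(gy+b)); st('above')
hit=bot.move_straight([*G,.0645],v=.08,threshold=8); st(f'down {hit}')
bot.close_gripper(); st('closed')
if monitor.observe()['finger_gap']>.012:
    bot.move_straight([*G,.13],v=.08); st('up')
    bot.move_straight([*G,.27],v=.2); st('up')
    d=cam('side'); cv2.imwrite('pics/lift.png',cv2.resize(d['pixels'][40:250,130:330],None,fx=2.8,fy=2.8))
E
```

```text
above 2.6 [0.4956 0.3856 0.1702] gap 0.0948 f [ 0.7 -0.1  0. ] gf 0.0
down False 4.07 [0.4964 0.3849 0.065 ] gap 0.0949 f [ 0.2 -0.9  0.1] gf 0.0
closed 5.28 [0.4962 0.3848 0.0645] gap 0.0158 f [-0.2 -0.5  0.1] gf 30.0
up 6.24 [0.496  0.3847 0.1295] gap 0.0157 f [ 0.2  0.8 -0.9] gf 30.0
up 7.09 [0.4958 0.3846 0.2686] gap 0.0162 f [ 0.4 -0.5 -0.9] gf 30.0
```

View pics/lift.png

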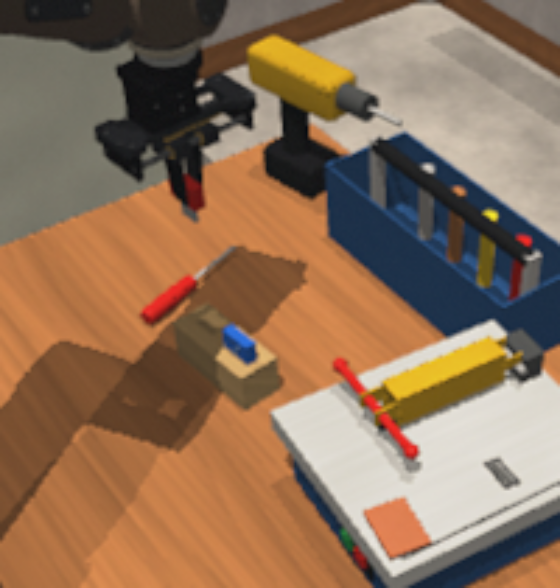

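The red gauge is held upright in the fingers (about px 193,190 in the crop), and the blue one still stands in the stand.

```bash
python3 - <<'E'
from h import *
bot.move_straight([*SLOT,.27],v=.25,attitude=down(sy+b)); st('above slot')
bot.move_straight([*SLOT,.165],v=.12)
bot.hold(.3); st('near')
hit=bot.move_straight([*SLOT,.1285],v=.04,threshold=6); st(f'in {hit}')
d=cam('side'); cv2.imwrite('pics/ins.png',cv2.resize(d['pixels'][100:250,200:400],None,fx=4,fy=4))
E
```

```text
above slot 9.24 [ 0.6008 -0.0913  0.2701] gap 0.0156 f [ 0.  -0.4 -1.3] gf 30.0
near 10.57 [ 0.601  -0.0922  0.1654] gap 0.0157 f [ 0.1  0.2 -0.5] gf 30.0
in True 11.4 [ 0.6007 -0.0922  0.1294] gap 0.0163 f [-0.5  0.3  4.6] gf 30.0
```

View pics/ins.png

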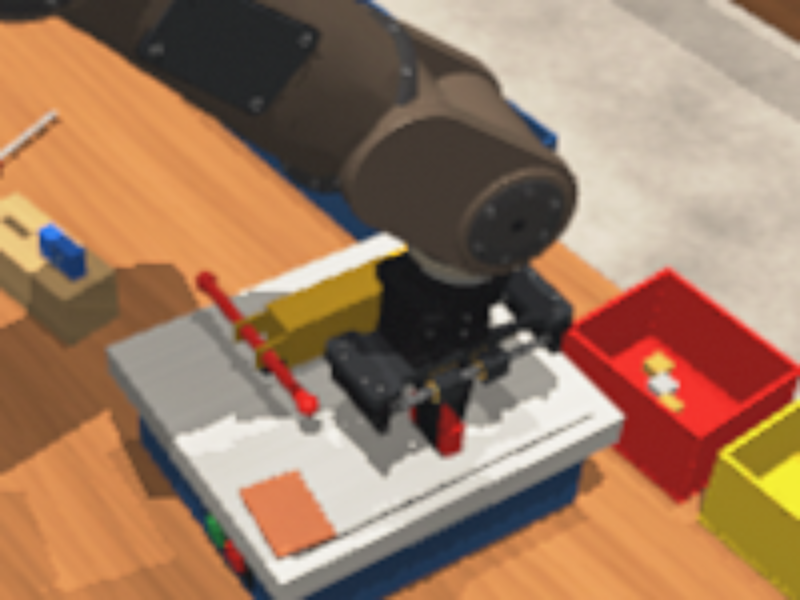

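The head sits on the table at the slot and contact came at the expected height (TCP 0.1294). Next I let go, retreat and check it.

```bash
python3 - <<'E'
from h import *
bot.release(); bot.hold(.5); st('open')
p=monitor.observe()['position']
bot.move_straight([p[0],p[1],.26],v=.12); st('up')
bot.move_straight([*saw(-.07,.102),.26],v=.25,attitude=down(sy+b)); st('over bar')
ims=[]
for n in ('top','side'):
    d=cam(n); P=cloud(d); hsv=cv2.cvtColor(d['pixels'],cv2.COLOR_BGR2HSV); H,S=hsv[...,0],hsv[...,1]
    m=((H<8)|(H>172))&(S>140)&(np.hypot(P[...,0]-.6,P[...,1]+.092)<.05)&(P[...,2]>.11)
    t=P[m]; print(n,m.sum(),np.percentile(t[:,2],95).round(4)); 
    q=t[t[:,2]>.146][:,:2]; print(q.mean(0).round(4),cv2.minAreaRect(q.astype(np.float32)))
    ims.append(cv2.resize(d['pixels'][110:260,200:350],None,fx=2.6,fy=2.6))
cv2.imwrite('pics/placed.png',np.hstack(ims))
E
```

```text
open 13.29 [ 0.6003 -0.092   0.1289] gap 0.0944 f [-0.1  0.2  0.1] gf 0.0
up 14.53 [ 0.6    -0.092   0.2592] gap 0.0948 f [-0.1  0.1 -0.2] gf 0.0
over bar 15.49 [0.5302 0.0977 0.2599] gap 0.095 f [ 0.3  0.3 -0.3] gf 0.0
top 71 0.1596
[ 0.5992 -0.0885] ((0.5998048782348633, -0.08861813694238663), (0.043699633330106735, 0.014217411167919636), 83.95984649658203)
side 126 0.1563
[ 0.5999 -0.0933] ((0.6011390089988708, -0.09244730323553085), (0.05534493178129196, 0.016690846532583237), 82.99895477294922)
```

View pics/placed.png

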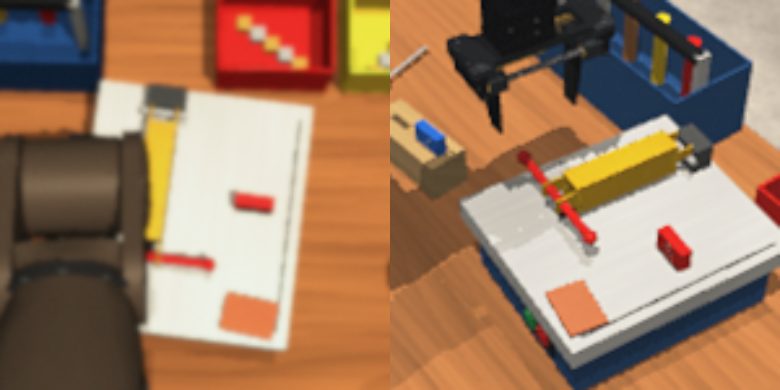

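The gauge is fully seated (red head near (253,200) left, (673,247) right; head top is at about 0.156 m), with the guard shut. Next is the bar.

```bash
python3 - <<'E'
from h import *
B0=saw(-.0693,.102); o=down(sy+b)
bot.move_straight([*B0,.26],v=.1)
hit=bot.move_straight([*B0,.147],v=.1,threshold=8); st(f'down {hit}')
if not hit:
    bot.close_gripper(); s=st('closed')
    if .009<s['finger_gap']<.016:
        r=np.hypot(.19,.015); a0=np.arctan2(15,190); p0=s['position']
        for t in np.radians([7,14,21,28,35,42,50]):
            dx=r*(np.cos(a0)-np.cos(a0+t)); dz=r*(np.sin(a0+t)-np.sin(a0))
            bot.move_straight([p0[0]+dx*np.cos(sy),p0[1]+dx*np.sin(sy),p0[2]+dz],v=.06); st(round(np.degrees(t)))
        bot.hold(1); st('held')
ims=[]
for n in ('top','side'):
    d=cam(n); np.savez(f'{n}9.npz',**d); P=cloud(d); hsv=cv2.cvtColor(d['pixels'],cv2.COLOR_BGR2HSV); H,S=hsv[...,0],hsv[...,1]
    m=((H<8)|(H>172))&(S>140)&(np.hypot(P[...,0]-.6,P[...,1]+.092)<.05)&(P[...,2]>.11)&(P[...,2]<.17)
    t=P[m]; print(n,m.sum(),t.mean(0).round(3) if len(t) else '')
    m=(H>20)&(H<32)&(S>140)&(P[...,0]>.5)&(P[...,0]<.75)&(P[...,2]>.13)&(abs(P[...,1])<.12); q=P[m]
    if len(q)>20:
        u=(q[:,:2]-SAW)@A([np.cos(sy),np.sin(sy)]); print(len(q),'slope deg',np.degrees(np.arctan(np.polyfit(u,q[:,2],1)[0])).round(1),'x',u.min().round(3),u.max().round(3),'z',q[:,2].min().round(3),q[:,2].max().round(3))
    ims.append(cv2.resize(d['pixels'][90:240,200:350],None,fx=2.6,fy=2.6))
cv2.imwrite('pics/held.png',np.hstack(ims))
E
```

```text
down False 17.12 [0.5309 0.0982 0.1475] gap 0.0949 f [-0.   0.   0.6] gf 0.0
closed 18.4 [0.5309 0.0982 0.1471] gap 0.0112 f [ 1.6  0.3 -1.3] gf 30.0
7 18.94 [0.5339 0.0978 0.1703] gap 0.0114 f [ 0.   0.7 -2.7] gf 30.0
14 19.48 [0.5398 0.0972 0.1933] gap 0.0108 f [-4.7  0.7 -1.8] gf 30.0
21 20.02 [0.5479 0.0963 0.2148] gap 0.011 f [-7.9  0.4 -0.6] gf 30.0
28 20.57 [0.5586 0.0952 0.2353] gap 0.0114 f [-12.1  -0.7   2.5] gf 30.0
35 21.11 [0.5717 0.0938 0.2547] gap 0.0111 f [-17.    0.6   9. ] gf 30.0
42 21.65 [0.5873 0.0921 0.2727] gap 0.0113 f [-21.2   0.1  15. ] gf 30.0
50 22.24 [0.6087 0.0899 0.2904] gap 0.0112 f [-16.9   0.6  17.8] gf 30.0
held 23.24 [0.6086 0.0899 0.2903] gap 0.0111 f [-15.9  -0.8  17.6] gf 30.0
top 70 [ 0.599 -0.088  0.153]
side 128 [ 0.598 -0.094  0.146]
417 slope deg -44.4 x -0.003 0.129 z 0.159 0.316
```

View pics/held.png

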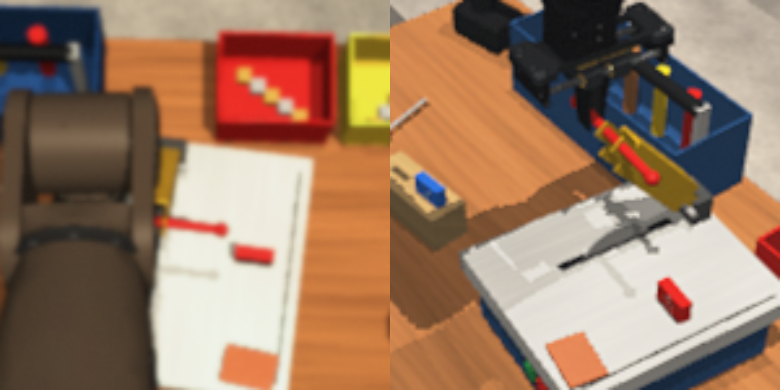

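```bash
python3 - <<'E'
from h import *
st()
for n in ('top','side'):
    for i in (0,9):
        d=dict(np.load(f'{n}{i}.npz')); P=cloud(d); hsv=cv2.cvtColor(d['pixels'],cv2.COLOR_BGR2HSV); H,S=hsv[...,0],hsv[...,1]
        q=(P[...,:2]-SAW); u=q@A([np.cos(sy),np.sin(sy)]); v=q@A([-np.sin(sy),np.cos(sy)])
        m=((H<8)|(H>172))&(S>140)&(abs(u)<.14)&(v>-.02)&(v<.03)&(P[...,2]>.155)
        c=d['T'][:3,3]; pts=P[m]; dirs=pts-c; dirs/=np.linalg.norm(dirs,axis=1)[:,None]
        pts=pts+dirs*.0055; uu=(pts[:,:2]-SAW)@A([np.cos(sy),np.sin(sy)])
        x,z=np.median(uu),np.median(pts[:,2]); print(n,i,m.sum(),x.round(4),z.round(4),'r',np.hypot(.12-x,z-.15).round(4),'deg',(np.degrees(np.arctan2(z-.15,.12-x))-4.51).round(2))
E
```

```text
23.34 [0.6086 0.0899 0.2904] gap 0.0111 f [-16.6  -1.   17. ] gf 30.0
top 0 49 -0.0678 0.1641 r 0.1884 deg -0.23
top 9 52 0.0091 0.3051 r 0.1906 deg 49.93
side 0 44 -0.0668 0.1632 r 0.1873 deg -0.47
side 9 51 0.0103 0.3037 r 0.1888 deg 49.98
```

```bash
python3 -c "
from h import *
st(); print(workorder.job_done())"
```

```text
23.34 [0.6086 0.0899 0.2904] gap 0.0111 f [-16.6  -1.   17. ] gf 30.0
the job is handed in; nothing more can be done
None
```

The red gauge is fully seated in the saw's slot and let go, the guard is held steady at 50° open (both cameras measure 49.9 to 50.0°), and the job was handed in at 23 s; no verdict was returned.

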